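# Lift the parts basket out of the ultrasonic cleaner

### The arm

A 6-joint arm with a two-finger parallel gripper is mounted at the origin on a cart in front of the work surface, level with it; the furniture and walls round the work are solid. World frame = base frame: x ahead of the robot, y to its left, z up, the work surface at z = 0. Lengths are in m, angles in rad, forces in N, time in s.
With the tool pointing down it reaches from about 0.3 to 0.775 m from the base axis. Payload 14.6 kg.
Tool frame: the origin (TCP) lies at the very end of the fingers, on their centre line; the grasp point (between the pads) lies 19 mm behind it (ctrl.tcp_to_grasp is the distance from the TCP to the grasp point, in m); z points along the fingers, y is the line along which they close (so a half turn about z gives the same grasp; the last joint's range is limited). The gripper opens to 94 mm and grips with 3 to 60 N. Pads are 16 mm wide; open, the fingers measure 119 mm over their backs; the gripper's body (75 mm by 177 mm) begins 78 mm behind the grasp point.
Start: joints at [1.048, 0.3, 1.521, -0, 1.321, -0.067], TCP at [0.242, 0.494, 0.205] pointing down, gripper open.
Joint ranges: [-3.03, 3.03], [-0.79, 2.21], [0.23, 2.52], [-1.04, 4.18], [0, 3.07], [-2.55, 2.55]. Speed limits (rad/s): [2.22, 2.22, 2.57, 3.14, 3.14, 3.14].

### API

Orientations are given as a 3x3 rotation matrix whose columns are the frame's x, y, z axes.
In Python, from workcell import ctrl gives the robot as it stands. The module is installed in compiled form; this text tells all that it offers.
- The arm moves only by the tool arm_command, never from a script. Its argument "plan" is a list of rows, each a list of 6 numbers: the shift along the tool's x, y, z scaled (see below), then the turn, a rotation vector about the tool's x, y, z scaled (see below). In form: [[tx, ty, tz, rx, ry, rz], ...]. A call has 1 to 8 rows; each row is the pose to reach, as a shift and turn from the pose commanded when the call began, along the tool's axes at that moment; what a row does not reach only later rows make up. The controller multiplies each number of a shift by 150 mm and each number of a turn by 0.5 rad. A row lasts 1/8 s, in which the tool goes at most 62.5 mm and 10.7 degrees, less where a joint would pass 70% of its speed; a pose out of reach is approached as far as the arm can. A call with a number of a shift or a turn outside -1 to 1 is refused whole. A call with a gripper value outside its range is refused whole. "fingers" is the closure, from -1 (fully open) to 1 (shut), set as the call begins (left out, the last holds). The fingers move at their own pace and stop on an object; "newtons" is the grip in N (left out, the last holds). Time passes only in rows, so rows that repeat a pose let the fingers close. It gives the time, the measured TCP pose, the force, the opening and the grip force at its end, in the units of the state.
- ctrl.observe(): the state, without advancing time (a new reading comes with each control period).
- ctrl.read_camera(name): name is "side" or "top" or "wrist"; returns a dict with "image" (384x512x3 uint8, red, green, blue), "intrinsics" (3x3 intrinsics, pixels), "R" (3x3) and "t" (3): a world point X has camera coordinates R X + t; the wrist camera has in their place "tool_from_camera" (4x4, takes a point from camera to tool coordinates, whose origin is the TCP and whose axes are the flange's). Camera axes: x right, y down, z forward; pixel columns grow to the right and rows downward; lengths in m; the calibration is good to about 2 mm. A picture is of the moment at which its call begins: read the wrist's pose just before it. There is no depth.
- ctrl.hand_in(): hands the job in; it is judged then, once.
The state is a dict: "time": time; "joints": joint angles; "joint_vel": joint speeds; "joint_efforts": joint torques, N m; "ee_pos": TCP position; "eef_rot": TCP orientation; "contact_force": force on the tool from outside, world axes, zero at the start; "torque": the same for the moment, N m; "gripper_width": finger opening in m; "grasp_force": force on a finger pad.
Only numpy, scipy, OpenCV 4.12 (cv2) and the standard library are available. Lean on these libraries where they do the work, as an engineer would, in place of code of your own. Each camera call takes 0.05 s, during which the arm holds its last target. There are 200 camera calls.

### The job

The ultrasonic cleaner has finished: get its wire basket of cleaned parts out from under the half-open lid, keeping it level so that nothing spills, and set it down gently, flat inside the steel drip tray beside the cleaner. The basket's folding handle has been left lying to one side or the other or part-way up, so bring it upright to lift by it. Do not push against the lid, and leave the other things on the bench alone.

Things in the scene. Friction and masses are not known exactly. Their poses are not given: they have to be found in the camera images.
- cleaner: fixed bench ultrasonic cleaner, stainless housing 200 (x) x 240 (y) x 120 mm high (x from -88 to +112 mm), knobs on its front. Origin on the bench under the middle of its tank; x points from its front to its back (away from the robot), y to its left, z up. The lid, hinged at its back, stands fixed on its stays 62 degrees open and leans forward over the back half of the tank
- tank_mouth (a point): middle of the tank's mouth, at rim height (120 mm above the bench); axes as the cleaner's. The mouth is 130 (x) x 192 (y) mm, the tank 78 mm deep and empty of liquid
- lid_edge (a point): middle of the free edge of the open lid, about 290 mm above the bench; axes as the cleaner's. The lid is flat, 180 mm long, 214 mm wide, 8 mm thick; from here it slopes down to its hinge at the back (86 mm farther along x, 162 mm lower). No room under it for an upright gripper over the basket's middle: tilt the tool 35 to 45 degrees, its upper end leaning to the cleaner's front
- basket_mid (a point): middle of the stainless wire basket, 106 (x) x 168 (y) x 35 mm high, open on top, 0.3 to 0.5 kg empty; 17.5 mm above its underside; x along its short side as the cleaner's x, y along its long side to the left, z up. Two flat tabs, 34 mm wide, 27 mm long, at the top of its short ends lie on the tank rim, so that it hangs; some 10 mm of play all round. The parts in it reach at most 7 mm above this point
- handle_pivot (a point): middle of the pivot line of the basket's handle, 43 mm above its underside; axes as the basket's. Handle: a U of 5 mm wire, pivot line along x, two arms that start at x = +57 and -57 mm and converge to a cross-bar along x, which carries a black grip sleeve (11 mm thick, 46 mm long, turns freely on the bar) 42 mm from the pivot line. Upright, the sleeve is 42 mm above this point. Friction (0.02 N m) keeps it where it is left
- handle_left (a point): where the sleeve's middle is when the handle is folded level onto its left stop: 42 mm to the left (+y) of the pivot, at the same height, over the inside of the basket; a fixed point of the basket, which does not follow the handle. At the start the handle stands at any angle between its left and right stops; the angle and side are not reported: look, or feel for it (a newton or two pushes it over or folds it onto a stop)
- handle_right (a point): the same for the right stop, 42 mm to the right (-y) of the pivot
- tray: steel drip tray, fixed, 154 (x) x 216 (y) mm outside, 148 x 210 mm inside, edge 18 mm high, floor 3 mm above the bench. Origin on the bench under its middle, z up; its long side along its y, as the basket's long side is to lie. The basket's end tabs pass above the tray's edge
- terminal_near_c (a point): middle of a blue terminal block 14 x 36 x 19 mm, loose in the basket
- terminal_mid_c (a point): middle of a second such terminal block, loose in the basket
- knob_1_c (a point): middle of a black instrument knob, 24 mm across, 17 mm high, loose in the basket
- knob_2_c (a point): middle of a second such knob, loose in the basket
- flux: bystander: white bottle with a red band and a spout, 44 x 68 x 120 mm high, behind the tray; origin on its underside
- tape_reel: bystander: white reel of amber tape lying flat, 58 mm across, 19 mm high, near the bench's front edge; origin at the centre of its underside
- tweezers: bystander: steel tweezers 13 x 120 x 9 mm, near the bench's front edge, long side along y; origin at the centre of its underside

How it is judged:
On the way:
1. the basket has been lifted right out of the tank, its underside above the rim (z of basket_mid in the frame of cleaner above 0.141 m), for 0.1 s.
At the end, for the whole second after the job is handed in: the basket stands flat (within 3.5 degrees) on the floor of the drip tray, its middle within 25 mm of the tray's middle each way and its long side along the tray's (within 20 degrees), with both terminal blocks and both knobs still in it, released and at rest (x of basket_mid in the frame of tray between -0.025 and 0.025 m and y of basket_mid in the frame of tray between -0.025 and 0.025 m and z of basket_mid in the frame of tray between 0.017 and 0.024 m and angle between basket_mid's own z axis and vertical below 0.06 rad and angle between the y axis of basket_mid and the y axis of tray, either way round below 0.35 rad and x of terminal_near_c in the frame of basket_mid between -0.053 and 0.053 m and y of terminal_near_c in the frame of basket_mid between -0.084 and 0.084 m and z of each of terminal_near_c, terminal_mid_c, knob_1_c, knob_2_c in the frame of basket_mid below 0.02 m and x of terminal_mid_c in the frame of basket_mid between -0.053 and 0.053 m and y of terminal_mid_c in the frame of basket_mid between -0.084 and 0.084 m and x of knob_1_c in the frame of basket_mid between -0.053 and 0.053 m and y of knob_1_c in the frame of basket_mid between -0.084 and 0.084 m and x of knob_2_c in the frame of basket_mid between -0.053 and 0.053 m and y of knob_2_c in the frame of basket_mid between -0.084 and 0.084 m); the robot touches nothing.
It fails at once if the basket is tipped more than 20 degrees (angle between basket_mid's own z axis and vertical above 0.35 rad).
It fails at once if the basket is pressed or slammed into the tray (more than 45 N) (contact force between anything else and tray above 45 N).
It fails at once if the basket is dropped: it moves faster than 0.4 m/s with its underside less than 60 mm above the tray (horizontal distance between basket_mid and tray below 0.15 m and z of basket_mid in the frame of tray below 0.08 m and linear speed of basket above 0.4 m/s).
It fails at once if the arm pushes against the cleaner or its lid with more than 15 N (contact force between the arm and cleaner above 15 N).
It fails at once if a bystander is pushed more than 25 mm (distance of any of flux, tape_reel, tweezers from where it was at the start of the episode above 0.025 m).
It also fails if it takes over 64 s, if anything falls off the work surface, if the arm or the gripper's body presses on something with over 40 N, if the wrist force passes 120 N, or if a joint passes its speed limit or range.

## Working session

There is one attempt and no reset: what is moved stays moved. The work goes in short steps, Python scripts to look and compute and a tool call to move; the robot and the scene stay as the last step left them, time stands still between calls to the robot, and variables do not carry over. Pictures are saved under pics/ and viewed, at most 10 in all, crops included, and the job is handed in when it is done.

Besides the shell and the picture viewer there is one more tool, called after "Call:" by a JSON object that holds its "name" and its "arguments", one argument or row to a line. arm_command: Moves the arm, as the interface text tells. Its arguments: {"type":"object","properties":{"plan":{"type":"array","items":{"type":"array","items":{"type":"number"}}},"fingers":{"type":"number"},"newtons":{"type":"number"}},"required":["plan"]}

```bash
mkdir -p pics
cat > h.py <<'E'
import numpy as np, cv2
from workcell import ctrl
def cam(n,save=None):
    s=ctrl.observe(); d=ctrl.read_camera(n)
    K=np.array(d["intrinsics"])
    if "R" in d: R=np.array(d["R"]);t=np.array(d["t"])
    else:
        T=np.eye(4);T[:3,:3]=s["eef_rot"];T[:3,3]=s["ee_pos"]
        W=np.linalg.inv(T@np.array(d["tool_from_camera"]));R=W[:3,:3];t=W[:3,3]
    im=cv2.cvtColor(np.array(d["image"]),cv2.COLOR_RGB2BGR)
    if save: cv2.imwrite("pics/"+save,im)
    return im,K,R,t
def ray(K,R,t,u,v):
    d=R.T@np.linalg.inv(K)@np.array([u,v,1.]);return -R.T@t,d/np.linalg.norm(d)
def onz(c,u,v,z):
    o,d=ray(*c,u,v);return o+d*(z-o[2])/d[2]
def proj(c,X):
    K,R,t=c;p=K@(R@np.array(X)+t);return p[:2]/p[2]
def tri(c1,p1,c2,p2):
    o,d=ray(*c1,*p1);q,e=ray(*c2,*p2)
    s=np.linalg.lstsq(np.c_[d,-e],q-o,rcond=None)[0];a=o+d*s[0];b=q+e*s[1]
    return (a+b)/2,np.linalg.norm(a-b)
E
python3 - <<'E'
from h import *
np.set_printoptions(precision=4,suppress=True)
ims=[]
for n in("top","side"):
    im,K,R,t=cam(n,n+"0.png");print(n,K[0,0],-R.T@t,R[2])
    ims.append(im)
w=cam("wrist","w0.png")
print(ctrl.observe()); print(ctrl.tcp_to_grasp)
E
```

```text
top 376.02387540682145 [ 0.4719 -0.0519  1.113 ] [ 0.0695  0.0066 -0.9976]
side 494.50532592224334 [0.4837 1.0509 0.6813] [ 0.0366 -0.9145 -0.403 ]
{'time': 0.15, 'joints': array([ 1.0484,  0.3004,  1.5214, -0.    ,  1.3207, -0.0666]), 'joint_vel': array([-0.0006, -0.002 , -0.0018, -0.0014, -0.0003, -0.0011]), 'joint_efforts': array([ -0.0002, -53.1957, -35.2819,   0.0708,   0.0236,  -0.    ]), 'ee_pos': array([0.242 , 0.4937, 0.205 ]), 'eef_rot': array([[-0.8979,  0.4402, -0.0004],
       [ 0.4402,  0.8979, -0.0008],
       [ 0.    , -0.0009, -1.    ]]), 'contact_force': array([-0.4357, -0.3707,  0.0842]), 'torque': array([ 0.0229, -0.0338, -0.0702]), 'grasp_force': 0.0, 'gripper_width': 0.09361673476557435}
0.0188
```

View pics/top0.png

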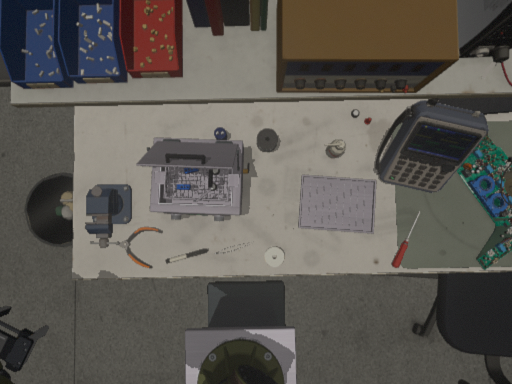

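View pics/side0.png

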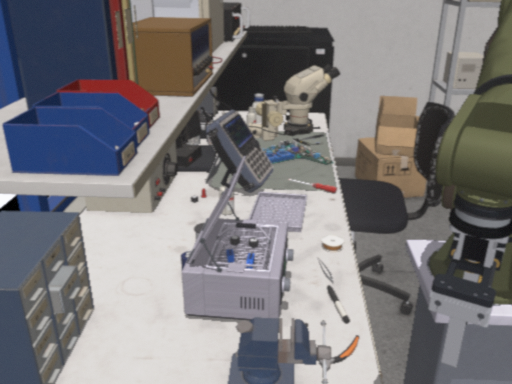

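The top view shows the cleaner at about (152–242, 140–214), with its lid leaning over the back (the dark bar at (190,160) is on the lid). The tray is at (300–375, 177–233), the reel at (274,256) and the flux bottle at (337,147). The side view shows the tank with blue blocks at (231,257) and (250,258), and black knobs at (235,241) and (253,243). Next I'll enlarge the crops.

Run:
```python
from h import *
np.set_printoptions(precision=4,suppress=True)
a=cv2.imread("pics/top0.png")[125:225,135:260]; b=cv2.imread("pics/side0.png")[170:320,180:300]
a=cv2.resize(a,None,fx=3.6,fy=3.6,interpolation=cv2.INTER_CUBIC);b=cv2.resize(b,None,fx=2.9,fy=2.9,interpolation=cv2.INTER_CUBIC)
m=np.zeros((440,800,3),np.uint8);m[:360,:450]=a;m[:435,452:800]=b
cv2.imwrite("pics/m.png",m)
_,*c=cam("top")
for p in [(301,176),(375,180),(373,233),(299,229)]: print("tray",onz(c,*p,.018))
for p in [(152,211),(242,214)]: print("cl front",onz(c,*p,.12))
print("reel",onz(c,274,256,.019),"flux",onz(c,337,147,.1))
```

```text
tray [ 0.5884 -0.1873  0.018 ]
tray [ 0.5721 -0.4025  0.018 ]
tray [ 0.4185 -0.3902  0.018 ]
tray [ 0.4343 -0.177   0.018 ]
cl front [0.4929 0.2214 0.12  ]
cl front [ 0.4802 -0.0164  0.12  ]
reel [ 0.3584 -0.1027  0.019 ] flux [ 0.6568 -0.2772  0.1   ]
```

View pics/m.png

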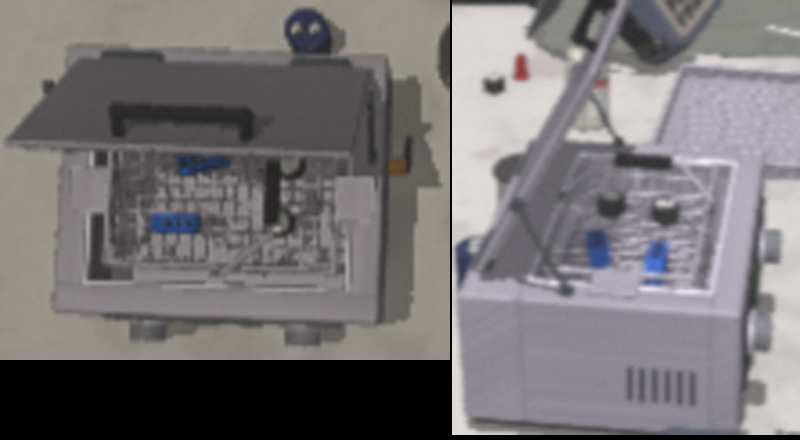

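The montage shows the handle leaning to the right (−y). The black sleeve is at top px about (210.6,177.8) and side px about (245.9,225.2). The tabs are at top px about (160,178) and (233.5,180). Now I'll triangulate.

Run:
```python
from h import *
np.set_printoptions(precision=4,suppress=True)
A,*c=cam("top");B,*s=cam("side")
def blk(im,x0,y0,x1,y1,th=60):
    g=im[y0:y1,x0:x1].max(2)<th; n,l,st,ce=cv2.connectedComponentsWithStats(g.astype(np.uint8)); 
    for i in range(1,n):
        if st[i,4]>8: print(st[i],ce[i]+[x0,y0])
blk(A,203,165,218,190);print();blk(B,225,215,262,240)
X=tri(c,(210.6,177.8),s,(245.9,225.2));print("sleeve",X)
L=onz(c,160,177.8,.121);Rr=onz(c,233.5,180,.121);print("tabs",L,Rr,(L+Rr)/2,np.linalg.norm(L-Rr))
mid=(L+Rr)/2;ya=(L-Rr)/np.linalg.norm(L-Rr);print("sleeve along y",(X[0]-mid)@ya,X[0][2],"yaw",np.arctan2(-ya[0],ya[1]))
```

```text
[ 5  4 10 18 70] [210.7286 177.1   ]
[11 20  3  5  9] [215.3333 186.7778]

[12  9 16  4 34] [243.5294 225.3529]
sleeve (array([0.5736, 0.0622, 0.1456]), np.float64(0.002849898445748283))
tabs [0.5805 0.1997 0.121 ] [0.5705 0.0045 0.121 ] [0.5755 0.1021 0.121 ] 0.19542700555199136
sleeve along y -0.039926076394597824 0.1456404447693352 yaw -0.0511061140915468
```

The geometry fits: the pivot is at z≈0.128, and the sleeve is 40 mm right and 18 mm up from it, a radius of about 43 mm, so the handle is about 24° above the right stop. I'll start moving towards a tilted pre-grasp.

```bash
cat >> h.py <<'E'
from scipy.spatial.transform import Rotation as Ro
def Rt(yaw,tilt):
    # tool z forward/down, y along yawed y
    z=np.array([np.sin(tilt),0,-np.cos(tilt)]);y=np.array([0,1.,0]);x=np.cross(y,z)
    return Ro.from_euler('z',yaw).as_matrix()@np.c_[x,y,z]
def row(p,R,grasp=True,p0=None,R0=None):
    if p0 is None: s=ctrl.observe();p0=s["ee_pos"];R0=np.array(s["eef_rot"])
    p=np.array(p)+(R[:,2]*ctrl.tcp_to_grasp if grasp else 0)
    r=np.r_[R0.T@(p-p0)/.15,Ro.from_matrix(R0.T@R).as_rotvec()/.5]
    print([float(q) for q in np.round(r,3)])
    return p,R
E
python3 - <<'E'
from h import *
T=Rt(-.051,.70)
a=row([.30,.42,.33],Rt(-.3,.25))
b=row([.40,.30,.34],Rt(-.1,.55),True,*a)
c=row([.46,.18,.33],T,True,*b)
g=np.array([.573,.062,.146])
d=row(g-.11*T[:,2],T,True,*c)
E
```

```text
[-0.594, -0.267, -0.71, -0.04, -0.499, -0.31]
[-0.898, -0.554, 0.146, -0.156, -0.598, -0.37]
[-0.391, -0.752, 0.305, -0.057, -0.3, -0.08]
[0.184, -0.747, 0.715, 0.0, 0.0, 0.0]
```

Call:
{"name": "arm_command", "arguments": {
  "plan": [
    [-0.59,-0.27,-0.71,-0.04,-0.5,-0.31],
    [-0.59,-0.27,-0.71,-0.04,-0.5,-0.31],
    [-0.59,-0.27,-0.71,-0.04,-0.5,-0.31]
  ],
  "fingers": 0.0,
  "newtons": 10
}}

```text
time: 0.68
ee_pos: [0.3041, 0.4181, 0.3145]
eef_rot: [[-0.925, 0.295, 0.239], [0.287, 0.955, -0.07], [-0.249, 0.004, -0.968]]
contact_force: [-0.2, -0.3, -0.9]
gripper_width: 0.0678
grasp_force: 0.0
```

Call:
{"name": "arm_command", "arguments": {
  "plan": [
    [-0.9,-0.55,0.15,-0.16,-0.6,-0.37],
    [-0.9,-0.55,0.15,-0.16,-0.6,-0.37],
    [-0.9,-0.55,0.15,-0.16,-0.6,-0.37]
  ]
}}

```text
time: 1.05
ee_pos: [0.4095, 0.2978, 0.3221]
eef_rot: [[-0.848, 0.098, 0.521], [0.084, 0.995, -0.051], [-0.524, 0.001, -0.852]]
contact_force: [-0.2, 0.4, 0.4]
gripper_width: 0.0474
grasp_force: 0.0
```

Call:
{"name": "arm_command", "arguments": {
  "plan": [
    [-0.39,-0.75,0.3,-0.06,-0.3,-0.08],
    [-0.39,-0.75,0.3,-0.06,-0.3,-0.08],
    [-0.39,-0.75,0.3,-0.06,-0.3,-0.08]
  ]
}}

```text
time: 1.42
ee_pos: [0.4723, 0.177, 0.3146]
eef_rot: [[-0.764, 0.055, 0.643], [0.044, 0.998, -0.033], [-0.644, 0.004, -0.765]]
contact_force: [0.0, -0.3, 0.3]
gripper_width: 0.0469
grasp_force: 0.0
```

Run:
```python
from h import *
T=Rt(-.051,.70)
g=np.array([.573,.062,.146])
s=ctrl.observe();print(s["time"],s["ee_pos"],s["joints"],s["gripper_width"],s["contact_force"])
row(g-.11*T[:,2],T)
```

```text
1.425 [0.47233077 0.17704923 0.31459014] [ 0.45297526 -0.20140697  1.94039337 -0.44034554  0.81713803 -0.85423871] 0.04689222237776143 [ 0.04775429 -0.34504109  0.28675793]
[0.177, -0.733, 0.708, 0.001, -0.0, -0.011]
```

Call:
{"name": "arm_command", "arguments": {
  "plan": [
    [0.18,-0.73,0.35,0,0,-0.01],
    [0.18,-0.73,0.71,0,0,-0.01],
    [0.18,-0.73,0.71,0,0,-0.01],
    [0.18,-0.73,0.71,0,0,-0.01]
  ]
}}

```text
time: 1.92
ee_pos: [0.5139, 0.0682, 0.2142]
eef_rot: [[-0.766, 0.048, 0.641], [0.037, 0.999, -0.031], [-0.642, 0.0, -0.767]]
contact_force: [-0.4, 0.1, 0.1]
gripper_width: 0.047
grasp_force: 0.0
```

Run:
```python
from h import *
np.set_printoptions(precision=4,suppress=True)
im,*c=cam("wrist")
s=ctrl.observe();print(s["time"],s["ee_pos"],s["joints"])
for n,X in dict(sleeve=[.573,.062,.146],pivot=[.5755,.102,.128],tip=s["ee_pos"]).items(): print(n,proj(c,X),np.linalg.norm(c[1]@np.array(X)+c[2]))
cv2.imwrite("pics/w1.png",im)
```

```text
1.975 [0.5141 0.0691 0.2158] [ 0.1178 -0.1062  2.0976 -0.2349  0.4687 -1.2337]
sleeve [249.0421 197.1663] 0.2823281434963787
pivot [291.9385 181.2406] 0.29517724716954374
tip [254.2443 240.4237] 0.1966867348446069
```

View pics/w1.png

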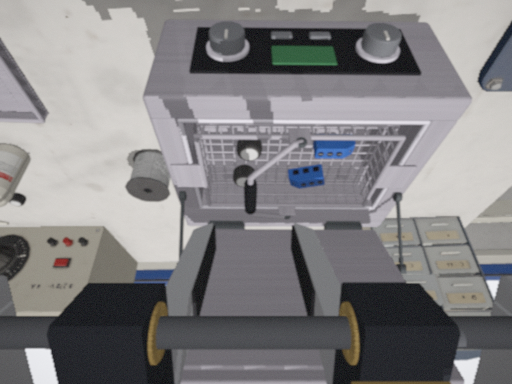

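The wrist view shows the sleeve centred at (251,196), against a prediction of (249,197). The handle feet are at (300,140) and (287,211), whose middle agrees with the predicted pivot. The knobs are at (249,152) and (243,175). The estimates hold, so I'll go in and grip the sleeve.

Run:
```python
from h import *
T=Rt(-.051,.70)
a=row(np.array([.5735,.0635,.146])-.003*T[:,2],T)
ya=np.array([.051,.9987,0]);P=np.array([.5755,.102,.128])
for k in (35,50,65,80,90):
    k=np.radians(k); p=P+.042*(-np.cos(k)*ya+np.sin(k)*np.array([0,0,1]))-.003*T[:,2]
    row(p,T,True,*a)
```

```text
[-0.004, -0.019, 0.717, 0.006, -0.001, 0.006]
[-0.026, 0.028, -0.031, 0.0, 0.0, 0.0]
[-0.061, 0.077, -0.072, 0.0, 0.0, 0.0]
[-0.086, 0.139, -0.102, 0.0, 0.0, 0.0]
[-0.101, 0.208, -0.119, 0.0, 0.0, 0.0]
[-0.103, 0.257, -0.122, 0.0, 0.0, 0.0]
```

Call:
{"name": "arm_command", "arguments": {
  "plan": [
    [0,-0.02,0.25,0,0,0],
    [0,-0.02,0.4,0,0,0],
    [0,-0.02,0.5,0,0,0],
    [0,-0.02,0.6,0,0,0],
    [0,-0.02,0.68,0,0,0],
    [0,-0.02,0.72,0,0,0],
    [0,-0.02,0.72,0,0,0]
  ]
}}

```text
time: 2.85
ee_pos: [0.5838, 0.0629, 0.1343]
eef_rot: [[-0.763, 0.045, 0.645], [0.034, 0.999, -0.029], [-0.646, -0.0, -0.764]]
contact_force: [0.6, 0.4, -0.3]
gripper_width: 0.0471
grasp_force: 0.0
```

Call:
{"name": "arm_command", "arguments": {
  "plan": [
    [0,0,0,0,0,0],
    [0,0,0,0,0,0],
    [0,0,0,0,0,0],
    [0,0,0,0,0,0]
  ],
  "fingers": 1.0,
  "newtons": 8
}}

```text
time: 3.35
ee_pos: [0.5838, 0.0624, 0.1343]
eef_rot: [[-0.763, 0.046, 0.645], [0.034, 0.999, -0.03], [-0.646, -0.001, -0.764]]
contact_force: [0.6, -0.1, 0.3]
gripper_width: 0.0107
grasp_force: 8.4
```

Run:
```python
from h import *
s=ctrl.observe();print(s["time"],s["ee_pos"],s["gripper_width"],s["grasp_force"],s["contact_force"])
im,*c=cam("wrist","w2.png")
```

```text
3.35 [0.58379349 0.06243732 0.13430898] 0.010733320525704733 8.426574915647507 [ 0.60704974 -0.08370907  0.26745669]
```

View pics/w2.png

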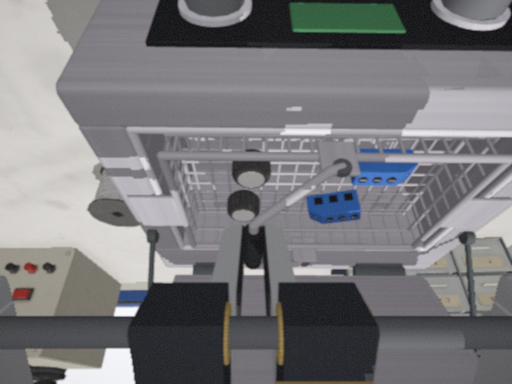

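The width is 10.7 mm, so the sleeve (around (253,248)) is held between the pads. Next I swing it upright along the arc.

Call:
{"name": "arm_command", "arguments": {
  "plan": [
    [-0.026,0.028,-0.031,0,0,0],
    [-0.045,0.052,-0.053,0,0,0],
    [-0.061,0.077,-0.072,0,0,0],
    [-0.075,0.107,-0.088,0,0,0],
    [-0.086,0.139,-0.102,0,0,0],
    [-0.095,0.173,-0.112,0,0,0],
    [-0.101,0.208,-0.119,0,0,0],
    [-0.103,0.257,-0.122,0,0,0]
  ]
}}

```text
time: 4.4
ee_pos: [0.5864, 0.1017, 0.1602]
eef_rot: [[-0.76, 0.045, 0.648], [0.035, 0.999, -0.029], [-0.649, 0.0, -0.761]]
contact_force: [-3.3, -0.8, 8.4]
gripper_width: 0.0111
grasp_force: 8.0
```

Call:
{"name": "arm_command", "arguments": {
  "plan": [
    [0,0,0,0,0,0],
    [0,0,0,0,0,0]
  ],
  "newtons": 45
}}

```text
time: 4.65
ee_pos: [0.5865, 0.102, 0.1602]
eef_rot: [[-0.76, 0.044, 0.648], [0.034, 0.999, -0.028], [-0.649, 0.001, -0.761]]
contact_force: [-5.0, 1.2, 10.6]
gripper_width: 0.0099
grasp_force: 45.0
```

Run:
```python
from h import *
s=ctrl.observe();print(s["time"],s["ee_pos"],s["gripper_width"],s["grasp_force"],s["contact_force"],s["torque"])
im,*c=cam("wrist");B,*d=cam("side")
m=np.hstack([cv2.resize(im,(400,300)),cv2.resize(B[170:320,175:325],(300,300),interpolation=cv2.INTER_CUBIC)])
cv2.imwrite("pics/m3.png",m)
T=Rt(-.051,.70);a=row([0,0,0],T)
```

```text
4.65 [0.58646645 0.10196949 0.16021026] 0.009871337596156726 45.002020597457886 [-4.95718795  1.15729675 10.6178841 ] [ 0.02199667 -0.40109064 -0.0583824 ]
[3.643, -0.854, -1.577, 0.01, 0.012, 0.009]
```

View pics/m3.png

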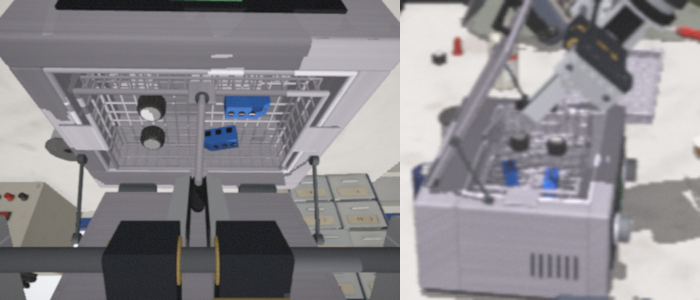

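The handle is now upright: in the wrist view its front arm runs straight from (200,97) to the sleeve in the fingers, and the basket is still seated. The force reading says I'm pressing down about 10 N, and lifting will relieve that. I'll lift straight up, slowly.

Call:
{"name": "arm_command", "arguments": {
  "plan": [
    [-0.015,0,-0.018,0,0,0],
    [-0.03,0,-0.035,0,0,0],
    [-0.05,0,-0.06,0,0,0],
    [-0.075,0,-0.09,0,0,0],
    [-0.105,0,-0.125,0,0,0],
    [-0.135,0,-0.16,0,0,0],
    [-0.165,0,-0.195,0,0,0],
    [-0.195,0,-0.23,0,0,0]
  ]
}}

```text
time: 5.75
ee_pos: [0.5856, 0.1011, 0.2039]
eef_rot: [[-0.763, 0.045, 0.645], [0.034, 0.999, -0.03], [-0.646, -0.0, -0.764]]
contact_force: [0.4, -0.2, -4.6]
gripper_width: 0.01
grasp_force: 45.0
```

Run:
```python
from h import *
s=ctrl.observe();print(s["time"],s["ee_pos"],s["gripper_width"],s["grasp_force"],s["contact_force"],s["torque"])
im,*c=cam("wrist");B,*d=cam("side")
m=np.hstack([cv2.resize(im,(400,300)),cv2.resize(B[150:320,175:325],(400,453),interpolation=cv2.INTER_CUBIC)[:300]])
cv2.imwrite("pics/m4.png",m)
```

```text
5.75 [0.58559513 0.10106423 0.2038989 ] 0.010016576548721127 44.99315857887268 [ 0.4402892  -0.19357108 -4.60449135] [0.13030466 0.84121279 0.01194954]
```

View pics/m4.png

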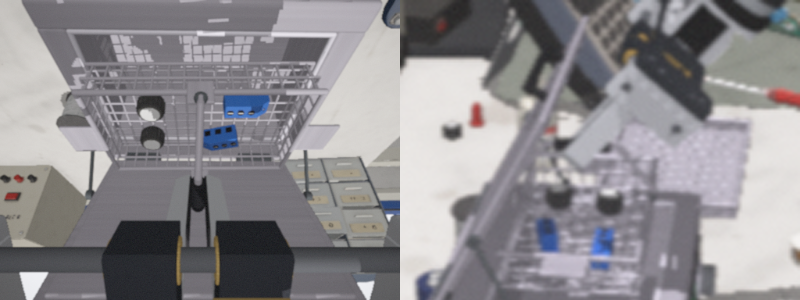

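The load of 4.6 N means the basket is lifted free, and it looks level with both knobs and both blocks inside. Now up and out forward, away from the lid.

Call:
{"name": "arm_command", "arguments": {
  "plan": [
    [-0.02,0,-0.025,0,0,0],
    [-0.052,0,-0.061,0,0,0],
    [-0.065,0,-0.095,0,0,0],
    [-0.06,0,-0.13,0,0,0],
    [-0.04,0,-0.17,0,0,0],
    [-0.02,0,-0.21,0,0,0],
    [0.0,0,-0.25,0,0,0],
    [0.025,0,-0.28,0,0,0]
  ]
}}

```text
time: 6.85
ee_pos: [0.5552, 0.1025, 0.2332]
eef_rot: [[-0.763, 0.045, 0.645], [0.034, 0.999, -0.03], [-0.646, -0.0, -0.763]]
contact_force: [-0.1, 0.1, -5.1]
gripper_width: 0.01
grasp_force: 45.0
```

Call:
{"name": "arm_command", "arguments": {
  "plan": [
    [0.04,0,-0.035,0,0,0],
    [0.1,0,-0.085,0,0,0],
    [0.17,0,-0.145,0,0,0],
    [0.24,0,-0.205,0,0,0],
    [0.31,0,-0.265,0,0,0],
    [0.38,0,-0.325,0,0,0],
    [0.43,0,-0.365,0,0,0],
    [0.45,0,-0.38,0,0,0]
  ]
}}

```text
time: 7.85
ee_pos: [0.4669, 0.1066, 0.2331]
eef_rot: [[-0.763, 0.045, 0.645], [0.034, 0.999, -0.029], [-0.646, -0.0, -0.763]]
contact_force: [-0.1, -0.2, -3.9]
gripper_width: 0.0098
grasp_force: 45.0
```

Run:
```python
from h import *
s=ctrl.observe();print(s["time"],s["ee_pos"],s["joints"],s["gripper_width"],s["contact_force"],s["torque"])
R0=np.array(s["eef_rot"]);print(R0@[0,0,-.0188]+s["ee_pos"])
z=s["ee_pos"]+R0@[0,0,-.0188]
T=Rt(-.076,.70)
# waypoints grasp: mid, over tray
p0,Rz=s["ee_pos"],R0
for w in ([.46,-.04,z[2]],[.475,-.17,z[2]],[.5033,-.289,z[2]]):
    p0,Rz=row(w,T,True,p0,Rz)
```

```text
7.85 [0.46692256 0.10657587 0.23311627] [ 0.25664398 -0.22075403  2.15028797 -0.36833815  0.56332621 -1.02232702] 0.009834610332797573 [-0.10198767 -0.19778561 -3.94628364] [ 0.12866049  0.83979446 -0.02229889]
[0.45478982 0.10712904 0.24746656]
[-0.06, -0.981, 0.051, 0.039, 0.005, 0.048]
[-0.127, -0.857, 0.107, 0.0, 0.0, 0.0]
[-0.19, -0.777, 0.16, 0.0, 0.0, 0.0]
```

Clear of the lid, carrying about 4–5 N. Now across to the tray, ramped smoothly.

Call:
{"name": "arm_command", "arguments": {
  "plan": [
    [-0.003,-0.02,0.002,0.005,0,0.006],
    [-0.009,-0.06,0.007,0.01,0,0.012],
    [-0.017,-0.12,0.015,0.015,0,0.018],
    [-0.029,-0.2,0.024,0.02,0,0.024],
    [-0.043,-0.3,0.037,0.025,0,0.03],
    [-0.06,-0.42,0.051,0.03,0,0.036],
    [-0.078,-0.54,0.066,0.035,0,0.042],
    [-0.095,-0.66,0.08,0.039,0.005,0.048]
  ]
}}

```text
time: 8.85
ee_pos: [0.4817, 0.0056, 0.233]
eef_rot: [[-0.763, 0.077, 0.642], [0.059, 0.997, -0.05], [-0.644, -0.0, -0.765]]
contact_force: [-0.0, 0.1, -5.1]
gripper_width: 0.0102
grasp_force: 45.0
```

Call:
{"name": "arm_command", "arguments": {
  "plan": [
    [-0.017,-0.12,0.015,0,0,0],
    [-0.035,-0.24,0.029,0,0,0],
    [-0.052,-0.36,0.044,0,0,0],
    [-0.069,-0.48,0.059,0,0,0],
    [-0.086,-0.6,0.073,0,0,0],
    [-0.104,-0.72,0.088,0,0,0],
    [-0.121,-0.84,0.102,0,0,0],
    [-0.138,-0.96,0.117,0,0,0]
  ]
}}

```text
time: 9.85
ee_pos: [0.4976, -0.1403, 0.2329]
eef_rot: [[-0.763, 0.077, 0.642], [0.058, 0.997, -0.05], [-0.644, -0.001, -0.765]]
contact_force: [0.1, 0.3, -5.2]
gripper_width: 0.0098
grasp_force: 45.0
```

Call:
{"name": "arm_command", "arguments": {
  "plan": [
    [-0.017,-0.12,0.015,0,0,0],
    [-0.035,-0.24,0.029,0,0,0],
    [-0.052,-0.36,0.044,0,0,0],
    [-0.069,-0.48,0.059,0,0,0],
    [-0.086,-0.6,0.073,0,0,0],
    [-0.102,-0.71,0.087,0,0,0],
    [-0.116,-0.81,0.099,0,0,0],
    [-0.125,-0.87,0.106,0,0,0]
  ]
}}

```text
time: 10.85
ee_pos: [0.5177, -0.266, 0.2388]
eef_rot: [[-0.771, 0.089, 0.631], [0.067, 0.996, -0.058], [-0.634, -0.003, -0.774]]
contact_force: [-0.3, 0.4, -4.3]
gripper_width: 0.0095
grasp_force: 45.0
```

Call:
{"name": "arm_command", "arguments": {
  "plan": [
    [0,0,0,0,0,0],
    [0,0,0,0,0,0],
    [0,0,0,0,0,0],
    [0,0,0,0,0,0]
  ]
}}

```text
time: 11.35
ee_pos: [0.5173, -0.265, 0.2387]
eef_rot: [[-0.77, 0.088, 0.631], [0.067, 0.996, -0.058], [-0.634, -0.002, -0.773]]
contact_force: [0.7, -0.0, -4.5]
gripper_width: 0.01
grasp_force: 45.0
```

Run:
```python
from h import *
s=ctrl.observe();print(s["time"],s["ee_pos"],s["joints"],s["gripper_width"],s["contact_force"],s["torque"])
R0=np.array(s["eef_rot"]);z=R0@[0,0,-.0188]+s["ee_pos"];print(z)
T=Rt(-.076,.70)
a=row([.5033,-.289,z[2]],T)
row([.5033,-.289,z[2]-.05],T,True,*a)
im,*c=cam("wrist");A,*d=cam("top")
m=np.hstack([cv2.resize(im,(400,300)),cv2.resize(A[150:255,270:410],(400,300),interpolation=cv2.INTER_CUBIC)])
cv2.imwrite("pics/m5.png",m)
```

```text
11.35 [ 0.51734998 -0.26502176  0.2386573 ] [-0.70983507  0.05057408  1.88264465  0.59792659  0.71211947 -2.55386354] 0.009997801083759838 [ 0.65585337 -0.036018   -4.4939444 ] [ 0.08665416  0.83344077 -0.02720228]
[ 0.5054807  -0.26394076  0.25319662]
[-0.002, -0.167, 0.0, -0.019, -0.027, -0.016]
[0.215, 0.0, 0.255, 0.0, 0.0, 0.0]
```

View pics/m5.png

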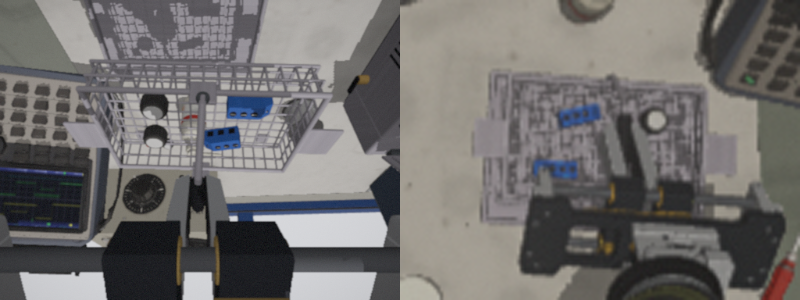

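Joint 6 is at its limit (−2.55), so the tool stopped short of the tray's middle. The wrist view shows the basket level with all four parts in it. I'll fit a simple kinematic model to the logged poses and find a yaw that frees joint 6.

```bash
cat > k.py <<'E'
from h import *
from scipy.optimize import least_squares
Q=np.array([[1.0484,.3004,1.5214,0,1.3207,-.0666],[.45298,-.20141,1.94039,-.44035,.81714,-.85424],[.1178,-.1062,2.0976,-.2349,.4687,-1.2337],[.25664,-.22075,2.15029,-.36834,.56333,-1.02233],[-.70984,.05057,1.88264,.59793,.71212,-2.55386]])
X=np.array([[.242,.4937,.205],[.47233,.17705,.31459],[.5141,.0691,.2158],[.46692,.10658,.23312],[.51735,-.26502,.23866]])
def fk(q,p):
    e=lambda s,a:Ro.from_euler(s,a).as_matrix()
    R1=e('z',q[0])@e('y',q[1]);R2=R1@e('y',q[2]);R3=R2@e('z',q[3])@e('y',q[4])@e('z',q[5])
    return e('z',q[0])@[p[0],0,p[1]]+R1@[0,0,p[2]]+R2@[p[5],0,p[3]]+R3@[0,0,p[4]],R3
f=least_squares(lambda p:np.ravel([fk(q,p)[0]-x for q,x in zip(Q,X)]),[0,.3,.4,.4,.25,0])
P=f.x
def ik(p,R,q0=Q[4]):
    def r(q):
        a,b=fk(q,P);return np.r_[(a-p)*5,(b-R@C).ravel()]
    return least_squares(r,q0)
s=ctrl.observe();C=np.array(s["eef_rot"]).T@fk(s["joints"],P)[1]
E
python3 - <<'E'
from k import *
np.set_printoptions(precision=3,suppress=True)
print(P,abs(f.fun).max(),C)
for x,y,z in((.5055,-.264,.253),(.5033,-.289,.253),(.5033,-.289,.1)):
  for yaw in(-.076,-.15,-.226,-.3):
    T=Rt(yaw,.70);o=ik(np.array([x,y,z])+T[:,2]*.0188,T);print(z,yaw,o.x,o.cost.round(6))
E
```

```text
[0.021 0.207 0.398 0.431 0.246 0.025] 0.03381661127562887 [[ 0.  1.  0.]
 [-1. -0. -0.]
 [-0. -0.  1.]]
0.253 -0.076 [-0.613  0.062  1.874  0.567  0.66  -2.464] 0.0
0.253 -0.15 [-0.591  0.049  1.887  0.498  0.614 -2.335] 0.0
0.253 -0.226 [-0.567  0.039  1.898  0.409  0.572 -2.186] 0.0
0.253 -0.3 [-0.543  0.031  1.906  0.306  0.54  -2.023] 0.0
0.253 -0.076 [-0.661  0.094  1.839  0.596  0.686 -2.522] 0.0
0.253 -0.15 [-0.64   0.08   1.854  0.534  0.638 -2.402] 0.0
0.253 -0.226 [-0.617  0.069  1.866  0.455  0.593 -2.262] 0.0
0.253 -0.3 [-0.594  0.06   1.876  0.362  0.557 -2.109] 0.0
0.1 -0.076 [-0.661  0.333  1.978  1.053  0.422 -3.052] 0.0
0.1 -0.15 [-0.64   0.322  1.993  1.042  0.359 -2.971] 0.0
0.1 -0.226 [-0.617  0.313  2.006  1.008  0.295 -2.864] 0.0
0.1 -0.3 [-0.594  0.306  2.017  0.935  0.234 -2.72 ] 0.0
```

```bash
python3 - <<'E'
import re
s=open('k.py').read()
s=s.replace("R3=R2@e('z',q[3])@e('y',q[4])@e('z',q[5])","R2b=R2@e('z',q[3]);R4=R2b@e('y',q[4]);R3=R4@e('z',q[5])")
s=s.replace("R3@[0,0,p[4]],R3","R2b@[0,p[7],0]+R4@[p[8],0,p[4]],R3").replace("[p[0],0,p[1]]","[p[0],p[6],p[1]]").replace("[0,.3,.4,.4,.25,0])","[0,.2,.4,.4,.25,0,0,0,0],x_scale=.1)")
open('k.py','w').write(s)
E
cat > s.py <<'E'
from k import *
np.set_printoptions(precision=3,suppress=True)
print(P,abs(f.fun).max())
def TT(yaw,tilt,phi):
    a=np.array([np.cos(yaw),np.sin(yaw),0]);return Ro.from_rotvec(a*phi).as_matrix()@Rt(yaw,tilt)
if __name__=="__main__":
  for z in(.253,.1):
   for yaw in(-.076,-.2):
    for phi in(-.6,-.4,-.2,.2,.4,.6):
     T=TT(yaw,.70,phi);o=ik(np.array([.503,-.289,z])+T[:,2]*.0188,T);print(z,yaw,phi,o.x,o.cost.round(6))
E
python3 s.py
```

```text
[-0.     0.221  0.424  0.448  0.271  0.041  0.037  0.    -0.   ] 3.43680433635557e-05
0.253 -0.076 -0.6 [-0.543  0.005  2.021 -0.395  0.251 -1.924] 0.0
0.253 -0.076 -0.4 [-0.618  0.012  1.966  0.208  0.385 -2.422] 0.0
0.253 -0.076 -0.2 [-0.694  0.039  1.911  0.487  0.561 -2.593] 0.0
0.253 -0.076 0.2 [-0.829  0.137  1.803  0.771  0.912 -2.648] 0.0
0.253 -0.076 0.4 [-0.884  0.203  1.754  0.87   1.072 -2.624] 0.0
0.253 -0.076 0.6 [-0.93   0.274  1.712  0.96   1.22  -2.584] 0.0
0.253 -0.2 -0.6 [-0.483  0.022  2.003 -0.77   0.345 -1.448] 0.0
0.253 -0.2 -0.4 [-0.563  0.016  1.963 -0.135  0.378 -1.977] 0.0
0.253 -0.2 -0.2 [-0.646  0.028  1.921  0.299  0.499 -2.302] 0.0
0.253 -0.2 0.2 [-0.801  0.103  1.841  0.741  0.812 -2.517] 0.0
0.253 -0.2 0.4 [-0.866  0.159  1.806  0.876  0.966 -2.533] 0.0
0.253 -0.2 0.6 [-0.92   0.224  1.775  0.99   1.112 -2.522] 0.0
0.1 -0.076 -0.6 [-0.543  0.304  2.132  0.497 -0.201 -2.797] 0.0
0.1 -0.076 -0.4 [-0.618  0.285  2.091  1.826  0.08  -4.056] 0.0
0.1 -0.076 -0.2 [-0.694  0.291  2.042  1.127  0.279 -3.283] 0.0
0.1 -0.076 0.2 [-0.829  0.37   1.927  1.049  0.689 -3.042] 0.0
0.1 -0.076 0.4 [-0.884  0.434  1.867  1.065  0.875 -2.966] 0.0
0.1 -0.076 0.6 [-0.93   0.507  1.807  1.093  1.048 -2.894] 0.0
0.1 -0.2 -0.6 [-0.482  0.316  2.113  1.014 -0.281 -3.184] 0.0
0.1 -0.2 -0.4 [-0.563  0.287  2.087  1.174 -0.054 -3.276] 0.0
0.1 -0.2 -0.2 [-0.646  0.283  2.053  0.992  0.169 -3.023] 0.0
0.1 -0.2 0.2 [-0.801  0.343  1.968  1.093  0.584 -2.971] 0.0
0.1 -0.2 0.4 [-0.866  0.399  1.92   1.132  0.773 -2.925] 0.0
0.1 -0.2 0.6 [-0.92   0.468  1.872  1.173  0.949 -2.874] 0.0
```

```bash
cat > t.py <<'E'
from s import *
tc=np.array(ctrl.read_camera("wrist")["tool_from_camera"]);print("cam in tool",tc[:3,3])
print("lim",[-3.03,-.79,.23,-1.04,0,-2.55],[3.03,2.21,2.52,4.18,3.07,2.55])
q=ctrl.observe()["joints"]
for yaw in np.arange(-.3,-3.6,-.3):
    T=TT(yaw,.70,0);o=ik(np.array([.503,-.27,.25])+T[:,2]*.0188,T,q);q=o.x;print(yaw.round(2),q,o.cost.round(6))
for yaw in(-3.0,-3.22,-3.4):
  for phi in(-.4,0,.4):
    T=TT(yaw,.70,phi);p=np.array([.503,-.289,.088])+T[:,2]*.0188;o=ik(p,T,q);print("low",yaw,phi,o.x,o.cost.round(6),"cam",p+T@tc[:3,3],"wrist",p-.271*T[:,2])
_,*c=cam("top")
for z in(.2,.3,.4):print("shelf edge",onz(c,340,97,z),onz(c,385,150,z))
print("flux",onz(c,337,147,.12),onz(c,330,157,.12))
E
python3 t.py
```

```text
[-0.     0.221  0.424  0.448  0.271  0.041  0.037  0.    -0.   ] 3.43680433635557e-05
cam in tool [ 0.083 -0.    -0.179]
lim [-3.03, -0.79, 0.23, -1.04, 0, -2.55] [3.03, 2.21, 2.52, 4.18, 3.07, 2.55]
-0.3 [-0.657  0.024  1.924  0.431  0.569 -2.218] 0.0
-0.6 [-0.54   0.017  1.93  -0.082  0.496 -1.453] 0.0
-0.9 [-0.427  0.056  1.89  -0.529  0.62  -0.754] 0.0
-1.2 [-0.341  0.131  1.807 -0.715  0.84  -0.32 ] 0.0
-1.5 [-0.289  0.227  1.693 -0.755  1.075 -0.037] 0.0
-1.8 [-0.271  0.332  1.559 -0.731  1.301  0.18 ] 0.0
-2.1 [-0.28   0.436  1.414 -0.676  1.512  0.368] 0.0
-2.4 [-0.309  0.535  1.27  -0.599  1.705  0.551] 0.0
-2.7 [-0.353  0.621  1.137 -0.503  1.876  0.744] 0.0
-3.0 [-0.408  0.691  1.026 -0.383  2.018  0.96 ] 0.0
-3.3 [-0.47   0.738  0.949 -0.233  2.118  1.206] 0.0
-3.6 [-0.535  0.757  0.918 -0.06   2.165  1.479] 0.0
low -3.0 -0.4 [-0.516  0.97   0.961 -0.173  1.982  0.761] 0.0 cam [ 0.672 -0.292  0.152] wrist [ 0.674 -0.34   0.266]
low -3.0 0 [-0.433  0.858  1.127 -0.364  1.759  1.04 ] 0.0 cam [ 0.668 -0.265  0.157] wrist [ 0.664 -0.266  0.281]
low -3.0 0.4 [-0.34   0.806  1.
[... 310 characters left out ...]
02  0.281]
low -3.22 0.4 [-0.378  0.862  1.159 -0.502  1.74   1.495] 0.0 cam [ 0.671 -0.275  0.152] wrist [ 0.671 -0.227  0.266]
low -3.4 -0.4 [-0.61   0.974  0.953  0.064  2.002  1.074] 0.0 cam [ 0.657 -0.358  0.152] wrist [ 0.641 -0.403  0.266]
low -3.4 0 [-0.514  0.911  1.032 -0.172  1.878  1.321] 0.0 cam [ 0.664 -0.332  0.157] wrist [ 0.66  -0.331  0.281]
low -3.4 0.4 [-0.413  0.902  1.086 -0.419  1.828  1.599] 0.0 cam [ 0.671 -0.305  0.152] wrist [ 0.679 -0.258  0.266]
shelf edge [ 0.763 -0.267  0.2  ] [ 0.629 -0.372  0.2  ]
shelf edge [ 0.731 -0.243  0.3  ] [ 0.611 -0.337  0.3  ]
shelf edge [ 0.699 -0.22   0.4  ] [ 0.594 -0.302  0.4  ]
flux [ 0.653 -0.273  0.12 ] [ 0.627 -0.253  0.12 ]
```

The camera sits 83 mm to the side of the tool, so a half turn would bring it close to the flux bottle. A safer way is to yaw the basket about −1.2 rad (which frees joint 6), rest it crosswise on the tray's two long edges, and regrasp with a vertical tool. From there it can be turned and lowered into the tray.

```bash
cat > u.py <<'E'
from s import *
s=ctrl.observe();p0,R0=s["ee_pos"],np.array(s["eef_rot"]);g=R0@[0,0,-.0188]+p0
q=s["joints"]
pp,rr=p0,R0
for k,(w,yaw) in enumerate(zip(np.linspace(0,1,14),np.linspace(-.09,-1.3,14))):
    T=TT(yaw,.695,0);G=g+w*(np.array([.497,-.285,.253])-g);o=ik(G+T[:,2]*.0188,T,q);q=o.x
    print(q); a=row(G,T,True,pp,rr)
    if k==6: pp,rr=a;print('--new')
for z in(.15,.103):
    o=ik(np.array([.497,-.285,z])+T[:,2]*.0188,T,q);print(z,o.x,o.cost)
for yaw,z in((-1.3,.103),(-.076,.103),(-.076,.085)):
    T=Rt(yaw,0);o=ik(np.array([.5033,-.289,z])+T[:,2]*.0188,T,[-.5,.4,1.6,0,1.1,-1.5]);print(yaw,z,o.x,o.cost)
E
python3 u.py
```

```text
[-0.     0.221  0.424  0.448  0.271  0.041  0.037  0.    -0.   ] 3.43680433635557e-05
[-0.713  0.049  1.887  0.613  0.707 -2.566]
[-0.001, 0.0, -0.0, -0.001, -0.017, 0.005]
[-0.686  0.034  1.903  0.539  0.645 -2.417]
[0.002, -0.018, -0.002, 0.117, -0.017, 0.149]
[-0.658  0.023  1.915  0.442  0.591 -2.244]
[0.005, -0.037, -0.005, 0.236, -0.016, 0.292]
[-0.627  0.016  1.922  0.319  0.548 -2.046]
[0.009, -0.055, -0.008, 0.355, -0.016, 0.436]
[-0.595  0.012  1.926  0.172  0.519 -1.823]
[0.014, -0.073, -0.012, 0.473, -0.016, 0.579]
[-0.563  0.013  1.925  0.01   0.509 -1.585]
[0.019, -0.091, -0.016, 0.592, -0.015, 0.723]
[-0.53   0.019  1.919 -0.153  0.517 -1.347]
[0.025, -0.109, -0.02, 0.71, -0.015, 0.866]
--new
[-0.499  0.028  1.909 -0.302  0.544 -1.122]
[-0.002, -0.019, 0.002, 0.119, 0.0, 0.143]
[-0.469  0.042  1.896 -0.428  0.585 -0.922]
[-0.003, -0.037, 0.003, 0.238, 0.0, 0.286]
[-0.441  0.059  1.878 -0.527  0.638 -0.747]
[-0.004, -0.056, 0.004, 0.358, 0.0, 0.429]
[-0.415  0.079  1.856 -0.602  0.699 -0.597]
[-0.005, -0.074, 0.004, 0.477, 0.0, 0.572]
[-0.392  0.102  1.831 -0.657  0.765 -0.468]
[-0.005, -0.092, 0.004, 0.596, -0.0, 0.715]
[-0.372  0.127  1.803 -0.696  0.833 -0.356]
[-0.004, -0.11, 0.004, 0.715, 0.0, 0.858]
[-0.356  0.154  1.771 -0.722  0.903 -0.257]
[-0.003, -0.127, 0.003, 0.834, -0.0, 1.001]
0.15 [-0.356  0.292  1.871 -0.882  0.737 -0.024] 1.0814558626984012e-25
0.103 [-0.356  0.374  1.898 -0.983  0.673  0.11 ] 7.340432230575191e-20
-1.3 0.103 [-0.584  0.49   1.554  0.     1.097 -0.855] 9.096153648669208e-31
-0.076 0.103 [-0.584  0.49   1.554 -0.     1.097 -2.079] 3.549173135801384e-31
-0.076 0.085 [-0.584  0.514  1.566 -0.     1.062 -2.079] 4.602481072256689e-31
```

Call:
{"name": "arm_command", "arguments": {
  "plan": [
    [0,-0.005,0,0.03,0,0.04],
    [0.001,-0.016,-0.001,0.1,0,0.12],
    [0.004,-0.03,-0.004,0.19,0,0.235],
    [0.007,-0.045,-0.007,0.29,0,0.355],
    [0.011,-0.062,-0.01,0.4,0,0.49],
    [0.015,-0.078,-0.013,0.51,0,0.62],
    [0.02,-0.094,-0.016,0.61,0,0.745],
    [0.025,-0.109,-0.02,0.71,0,0.866]
  ]
}}

```text
time: 12.55
ee_pos: [0.511, -0.2811, 0.2385]
eef_rot: [[-0.615, 0.606, 0.504], [0.468, 0.795, -0.386], [-0.635, -0.001, -0.773]]
contact_force: [-0.4, 0.3, -4.7]
gripper_width: 0.0099
grasp_force: 45.0
```

Call:
{"name": "arm_command", "arguments": {
  "plan": [
    [-0.002,-0.017,0.002,0.1,0,0.12],
    [-0.003,-0.034,0.003,0.2,0,0.24],
    [-0.004,-0.05,0.004,0.31,0,0.37],
    [-0.004,-0.066,0.004,0.41,0,0.49],
    [-0.004,-0.08,0.004,0.5,0,0.6],
    [-0.004,-0.09,0.004,0.57,0,0.685],
    [-0.004,-0.097,0.004,0.62,0,0.745],
    [-0.004,-0.1,0.004,0.64,0,0.77]
  ]
}}

```text
time: 13.55
ee_pos: [0.5029, -0.2934, 0.2384]
eef_rot: [[-0.318, 0.913, 0.257], [0.703, 0.409, -0.581], [-0.636, -0.004, -0.772]]
contact_force: [-0.3, -0.3, -4.9]
gripper_width: 0.0099
grasp_force: 45.0
```

Run:
```python
from s import *
s=ctrl.observe();R0=np.array(s["eef_rot"]);z=R0@[0,0,-.0188]+s["ee_pos"];print(s["time"],z,s["joints"],s["contact_force"])
yaw=np.arctan2(-R0[0,1],R0[1,1]);print("yaw",yaw,R0[:,1],np.arccos(-R0[2,2]))
T=TT(yaw,.70,0)
a=row([.500,-.287,z[2]],T)
a=row([.500,-.287,.15],T,True,*a)
for zz in(.103,.098): row([.500,-.287,zz],T,True,*a)
print(ik(np.array([.5,-.287,.1])+T[:,2]*.0188,T,s["joints"]).x)
```

```text
[-0.     0.221  0.424  0.448  0.271  0.041  0.037  0.    -0.   ] 3.43680433635557e-05
13.55 [ 0.498 -0.282  0.253] [-0.385  0.113  1.816 -0.666  0.797 -0.433] [-0.276 -0.293 -4.927]
yaw -1.1494415300742722 [ 0.913  0.409 -0.004] 0.6888589469631197
[-0.027, -0.0, 0.021, -0.006, -0.022, 0.005]
[0.442, 0.0, 0.525, 0.0, 0.0, 0.0]
[0.202, 0.0, 0.24, 0.0, 0.0, 0.0]
[0.223, 0.0, 0.265, 0.0, 0.0, 0.0]
[-0.391  0.351  1.944 -1.034  0.542  0.021]
```

Run:
```python
from s import *
s=ctrl.observe()
for phi in(-.2,0,.2):
  for yaw in(-1.15,-1.3,-1.5,-1.65):
    T=TT(yaw,.69,phi);q=s["joints"]
    for z in(.25,.1): q=ik(np.array([.5,-.287,z])+T[:,2]*.0188,T,q).x
    print(phi,yaw,q)
R0=np.array(s["eef_rot"]);T=TT(-1.5,.69,0)
row([.5,-.287,.253],T)
for z in(.15,.1): row([.5,-.287,z],T,True,np.array([.5,-.287,.253])+T[:,2]*.0188,T)
```

```text
[-0.     0.221  0.424  0.448  0.271  0.041  0.037  0.    -0.   ] 3.43680433635557e-05
-0.2 -1.15 [-0.335  0.41   1.862 -0.996  0.744 -0.107]
-0.2 -1.3 [-0.314  0.451  1.797 -0.941  0.865 -0.03 ]
-0.2 -1.5 [-0.299  0.509  1.705 -0.866  1.02   0.066]
-0.2 -1.65 [-0.297  0.554  1.631 -0.809  1.131  0.136]
0 -1.15 [-0.393  0.35   1.94  -1.008  0.543 -0.006]
0 -1.3 [-0.359  0.385  1.888 -0.977  0.669  0.103]
0 -1.5 [-0.327  0.437  1.808 -0.918  0.831  0.224]
0 -1.65 [-0.313  0.479  1.742 -0.868  0.947  0.304]
0.2 -1.15 [-0.459  0.307  2.015 -1.086  0.331  0.154]
0.2 -1.3 [-0.411  0.334  1.976 -1.088  0.466  0.302]
0.2 -1.5 [-0.359  0.379  1.909 -1.038  0.641  0.44 ]
0.2 -1.65 [-0.331  0.417  1.85  -0.986  0.766  0.524]
[-0.022, -0.028, 0.017, 0.44, -0.001, 0.546]
[0.437, 0.0, 0.53, 0.0, 0.0, 0.0]
[0.649, 0.0, 0.787, 0.0, 0.0, 0.0]
```

Call:
{"name": "arm_command", "arguments": {
  "plan": [
    [-0.01,-0.01,0.008,0.05,0,0.06],
    [-0.02,-0.02,0.016,0.12,0,0.145],
    [-0.022,-0.025,0.017,0.17,0,0.21],
    [-0.022,-0.025,0.017,0.19,0,0.234]
  ]
}}

```text
time: 14.05
ee_pos: [0.5011, -0.2988, 0.2385]
eef_rot: [[-0.208, 0.964, 0.168], [0.743, 0.268, -0.614], [-0.636, -0.003, -0.772]]
contact_force: [0.9, -0.8, -5.8]
gripper_width: 0.0099
grasp_force: 45.0
```

Call:
{"name": "arm_command", "arguments": {
  "plan": [
    [0.02,0,0.025,0,0,0],
    [0.07,0,0.085,0,0,0],
    [0.14,0,0.17,0,0,0],
    [0.22,0,0.265,0,0,0],
    [0.3,0,0.36,0,0,0],
    [0.37,0,0.445,0,0,0],
    [0.42,0,0.51,0,0,0],
    [0.44,0,0.53,0,0,0]
  ]
}}

```text
time: 15.05
ee_pos: [0.5003, -0.2986, 0.1342]
eef_rot: [[-0.209, 0.963, 0.167], [0.743, 0.268, -0.613], [-0.636, -0.004, -0.772]]
contact_force: [-0.4, -0.1, -5.0]
gripper_width: 0.0096
grasp_force: 45.0
```

Run:
```python
from s import *
s=ctrl.observe();R0=np.array(s["eef_rot"]);z=R0@[0,0,-.0188]+s["ee_pos"];print(s["time"],z,s["joints"],s["contact_force"],s["torque"])
yaw=np.arctan2(-R0[0,1],R0[1,1]);print("yaw",yaw,np.arccos(-R0[2,2]))
T=R0
for zz in(.115,.1): row([z[0],z[1],zz],T)
im,*c=cam("wrist");A,*d=cam("side")
m=np.hstack([cv2.resize(im,(400,300)),cv2.resize(A[130:250,180:340],(400,300),interpolation=cv2.INTER_CUBIC)])
cv2.imwrite("pics/m6.png",m)
```

```text
[-0.     0.221  0.424  0.448  0.271  0.041  0.037  0.    -0.   ] 3.43680433635557e-05
15.05 [ 0.497 -0.287  0.149] [-0.361  0.297  1.866 -0.873  0.737 -0.037] [-0.387 -0.126 -5.043] [0.71  0.286 0.005]
yaw -1.2995602540318145 0.6890754475929444
[0.143, 0.001, 0.173, 0.0, 0.0, 0.0]
[0.206, 0.001, 0.25, 0.0, 0.0, 0.0]
```

View pics/m6.png

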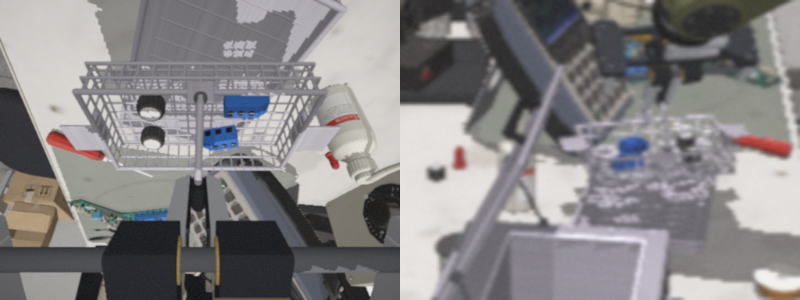

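The basket hangs level over the tray with all four parts in it. Its tab at (315,140) has clearance to the flux bottle at (345,120). I'll descend slowly until contact.

Call:
{"name": "arm_command", "arguments": {
  "plan": [
    [0.02,0,0.024,0,0,0],
    [0.05,0,0.06,0,0,0],
    [0.08,0,0.097,0,0,0],
    [0.105,0,0.127,0,0,0],
    [0.125,0,0.151,0,0,0],
    [0.135,0,0.163,0,0,0],
    [0.143,0,0.173,0,0,0]
  ]
}}

```text
time: 16.02
ee_pos: [0.5006, -0.2988, 0.1016]
eef_rot: [[-0.208, 0.963, 0.168], [0.743, 0.268, -0.614], [-0.637, -0.003, -0.771]]
contact_force: [0.0, -0.2, -5.2]
gripper_width: 0.0098
grasp_force: 45.0
```

Call:
{"name": "arm_command", "arguments": {
  "plan": [
    [0.007,0,0.009,0,0,0],
    [0.014,0,0.017,0,0,0],
    [0.021,0,0.026,0,0,0],
    [0.021,0,0.026,0,0,0]
  ]
}}

```text
time: 16.52
ee_pos: [0.5005, -0.2988, 0.0965]
eef_rot: [[-0.209, 0.963, 0.168], [0.743, 0.268, -0.614], [-0.636, -0.003, -0.771]]
contact_force: [-0.3, -0.8, -4.7]
gripper_width: 0.0101
grasp_force: 45.0
```

Call:
{"name": "arm_command", "arguments": {
  "plan": [
    [0.006,0,0.007,0,0,0],
    [0.012,0,0.014,0,0,0],
    [0.016,0,0.02,0,0,0],
    [0.016,0,0.02,0,0,0]
  ]
}}

```text
time: 17.02
ee_pos: [0.5005, -0.2988, 0.0927]
eef_rot: [[-0.209, 0.963, 0.168], [0.743, 0.268, -0.614], [-0.636, -0.003, -0.771]]
contact_force: [0.6, 0.1, -4.8]
gripper_width: 0.0098
grasp_force: 45.0
```

Call:
{"name": "arm_command", "arguments": {
  "plan": [
    [0.006,0,0.007,0,0,0],
    [0.012,0,0.014,0,0,0],
    [0.012,0,0.014,0,0,0]
  ]
}}

```text
time: 17.4
ee_pos: [0.5004, -0.2988, 0.0899]
eef_rot: [[-0.209, 0.963, 0.168], [0.743, 0.268, -0.614], [-0.636, -0.003, -0.771]]
contact_force: [0.4, 0.2, -4.4]
gripper_width: 0.01
grasp_force: 45.0
```

Call:
{"name": "arm_command", "arguments": {
  "plan": [
    [0.004,0,0.005,0,0,0],
    [0.009,0,0.01,0,0,0],
    [0.009,0,0.01,0,0,0]
  ]
}}

```text
time: 17.77
ee_pos: [0.5004, -0.2987, 0.0879]
eef_rot: [[-0.209, 0.963, 0.168], [0.743, 0.268, -0.614], [-0.636, -0.003, -0.771]]
contact_force: [0.3, -0.7, -5.3]
gripper_width: 0.01
grasp_force: 45.0
```

Call:
{"name": "arm_command", "arguments": {
  "plan": [
    [0.004,0,0.005,0,0,0],
    [0.009,0,0.01,0,0,0],
    [0.009,0,0.01,0,0,0]
  ]
}}

```text
time: 18.15
ee_pos: [0.5011, -0.299, 0.0872]
eef_rot: [[-0.208, 0.963, 0.17], [0.742, 0.268, -0.615], [-0.638, -0.002, -0.77]]
contact_force: [-0.6, 1.4, 4.7]
gripper_width: 0.0091
grasp_force: 45.0
```

Contact: the force went from −5 to +4.7 N, and the basket is resting on the tray edges. Releasing gently and backing out along the tool axis.

Call:
{"name": "arm_command", "arguments": {
  "plan": [
    [-0.003,0,-0.004,0,0,0],
    [-0.003,0,-0.004,0,0,0]
  ],
  "newtons": 10
}}

```text
time: 18.4
ee_pos: [0.5004, -0.2986, 0.0867]
eef_rot: [[-0.209, 0.963, 0.168], [0.743, 0.268, -0.614], [-0.636, -0.003, -0.771]]
contact_force: [0.6, 0.4, -1.8]
gripper_width: 0.0108
grasp_force: 10.0
```

Call:
{"name": "arm_command", "arguments": {
  "plan": [
    [0,0,0,0,0,0],
    [0,0,0,0,0,0],
    [0,0,0,0,0,0],
    [0,0,0,0,0,0],
    [0,0,-0.05,0,0,0],
    [0,0,-0.2,0,0,0],
    [0,0,-0.45,0,0,0],
    [0,0,-0.6,0,0,0]
  ],
  "fingers": 0.0
}}

```text
time: 19.4
ee_pos: [0.4853, -0.2423, 0.1578]
eef_rot: [[-0.208, 0.963, 0.169], [0.742, 0.268, -0.614], [-0.637, -0.002, -0.771]]
contact_force: [-0.0, -0.6, -0.5]
gripper_width: 0.0474
grasp_force: 0.0
```

Run:
```python
from s import *
s=ctrl.observe();R0=np.array(s["eef_rot"]);print(s["time"],s["ee_pos"],s["joints"],s["contact_force"],s["gripper_width"])
im,*c=cam("wrist","w7.png");A,*d=cam("top","t7.png")
for n,X in dict(sleeve=[.497,-.287,.100],pv=[.497,-.287,.061]).items(): print(n,proj(c,X),proj(d,X))
m=np.hstack([cv2.resize(im,(400,300)),cv2.resize(A[150:255,270:410],(400,300),interpolation=cv2.INTER_CUBIC)])
cv2.imwrite("pics/m7.png",m)
```

```text
[-0.     0.221  0.424  0.448  0.271  0.041  0.037  0.    -0.   ] 3.43680433635557e-05
19.4 [ 0.485 -0.242  0.158] [-0.254  0.203  1.922 -0.846  0.828  0.007] [-0.049 -0.553 -0.537] 0.04742056580687194
sleeve [252.552 199.95 ] [342.799 205.727]
pv [252.684 164.208] [339.565 206.14 ]
```

View pics/m7.png

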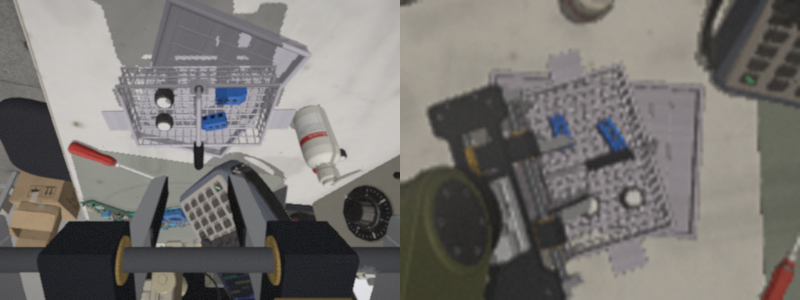

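The sleeve is upright at (253,198) in full-size pixels, against a prediction of (252.6,200), and all four parts are inside. That was my last permitted picture, so I continue on numbers and forces alone. Next, bring the tool vertical above the sleeve.

Run:
```python
from s import *
s=ctrl.observe();R0=np.array(s["eef_rot"]);q=s["joints"]
a=s["ee_pos"],R0
for G,t in(([.49,-.262,.20],.38),([.497,-.287,.19],0),([.497,-.287,.100],0)):
    T=Rt(-1.3,t);q=ik(np.array(G)+T[:,2]*.0188,T,q).x;print(q);a=row(G,T,True,*a)
```

```text
[-0.     0.221  0.424  0.448  0.271  0.041  0.037  0.    -0.   ] 3.43680433635557e-05
[-0.428  0.22   1.724 -0.35   0.975 -0.534]
[-0.241, -0.01, -0.01, 0.001, 0.623, 0.003]
[-0.588  0.382  1.493 -0.     1.267 -0.858]
[-0.09, 0.0, 0.117, 0.0, 0.76, -0.0]
[-0.588  0.481  1.576 -0.     1.084 -0.858]
[0.0, 0.0, 0.6, 0.0, 0.0, 0.0]
```

Call:
{"name": "arm_command", "arguments": {
  "plan": [
    [-0.12,0,-0.03,0,0.2,0],
    [-0.24,-0.01,-0.01,0,0.4,0],
    [-0.24,-0.01,-0.01,0,0.62,0],
    [-0.24,-0.01,-0.01,0,0.62,0]
  ]
}}

```text
time: 20.0
ee_pos: [0.491, -0.2711, 0.18]
eef_rot: [[-0.247, 0.964, 0.096], [0.895, 0.265, -0.359], [-0.372, -0.003, -0.928]]
contact_force: [-0.2, 0.2, 0.4]
gripper_width: 0.0471
grasp_force: 0.0
```

Call:
{"name": "arm_command", "arguments": {
  "plan": [
    [-0.03,0,0.03,0,0.25,0],
    [-0.06,0,0.07,0,0.5,0],
    [-0.09,0,0.117,0,0.76,0],
    [-0.09,0,0.117,0,0.76,0],
    [-0.09,0,0.117,0,0.76,0]
  ]
}}

```text
time: 20.62
ee_pos: [0.4957, -0.2875, 0.1681]
eef_rot: [[-0.267, 0.964, -0.005], [0.964, 0.267, -0.004], [-0.002, -0.005, -1.0]]
contact_force: [-0.2, -0.0, -0.2]
gripper_width: 0.0472
grasp_force: 0.0
```

Run:
```python
from s import *
s=ctrl.observe();print(s["time"],s["ee_pos"],s["joints"],s["gripper_width"])
row([.497,-.287,.100],Rt(-1.3,0))
im,*c=cam("wrist")
print("pred sleeve",proj(c,[.497,-.287,.1]),proj(c,[.497+.023*.267,-.287-.023*.964,.1]),proj(c,[.497-.023*.267,-.287+.023*.964,.1]))
u,v=proj(c,[.497,-.287,.1]).astype(int)
g=(im[max(v-60,0):v+60,u-60:u+60].max(2)<50).astype(np.uint8)
n,l,st,ce=cv2.connectedComponentsWithStats(g)
for i in range(1,n):
    if st[i,4]>40: print(st[i]+[u-60,max(v-60,0),0,0,0],ce[i]+[u-60,max(v-60,0)])
```

```text
[-0.     0.221  0.424  0.448  0.271  0.041  0.037  0.    -0.   ] 3.43680433635557e-05
20.625 [ 0.496 -0.287  0.168] [-0.587  0.384  1.497 -0.006  1.262 -0.856] 0.047157060758500985
[0.002, 0.012, 0.579, -0.011, 0.005, -0.0]
pred sleeve [255.278 202.935] [255.213 228.528] [255.347 176.03 ]
[207 155  21  17  83] [219.627 159.928]
[251 177  15  53 607] [256.605 203.297]
[204 195  21  18 109] [215.312 200.211]
[202 226  14  36 259] [209.973 247.745]
[291 226  14  36 256] [296.227 247.266]
```

The sleeve sits exactly where predicted: blob (256.6,203.3) against (255.3,202.9). Descend and grip.

Call:
{"name": "arm_command", "arguments": {
  "plan": [
    [0,0.01,0.12,-0.01,0,0],
    [0,0.01,0.26,-0.01,0,0],
    [0,0.01,0.4,-0.01,0,0],
    [0,0.01,0.5,-0.01,0,0],
    [0,0.01,0.56,-0.01,0,0],
    [0,0.01,0.575,-0.01,0,0],
    [0,0.01,0.575,-0.01,0,0]
  ]
}}

```text
time: 21.55
ee_pos: [0.4975, -0.2877, 0.0831]
eef_rot: [[-0.268, 0.963, 0.002], [0.963, 0.268, -0.0], [-0.001, 0.002, -1.0]]
contact_force: [0.5, 0.0, 0.6]
gripper_width: 0.047
grasp_force: 0.0
```

Call:
{"name": "arm_command", "arguments": {
  "plan": [
    [0,0,0,0,0,0],
    [0,0,0,0,0,0],
    [0,0,0,0,0,0],
    [0,0,0,0,0,0]
  ],
  "fingers": 1.0,
  "newtons": 45
}}

```text
time: 22.05
ee_pos: [0.4974, -0.2876, 0.0828]
eef_rot: [[-0.268, 0.963, 0.002], [0.963, 0.268, 0.0], [-0.0, 0.002, -1.0]]
contact_force: [1.3, -0.1, -0.4]
gripper_width: 0.0106
grasp_force: 16.1
```

Call:
{"name": "arm_command", "arguments": {
  "plan": [
    [0,0,-0.01,0,0,0],
    [0,0,-0.03,0,0,0],
    [0,0,-0.07,0,0,0],
    [0,0,-0.13,0,0,0],
    [0,0,-0.19,0,0,0],
    [0,0,-0.25,0,0,0],
    [0,0,-0.29,0,0,0],
    [0,0,-0.3,0,0,0]
  ]
}}

```text
time: 23.05
ee_pos: [0.4974, -0.2877, 0.1282]
eef_rot: [[-0.268, 0.963, 0.002], [0.963, 0.268, 0.0], [-0.0, 0.002, -1.0]]
contact_force: [0.1, 0.1, -4.6]
gripper_width: 0.0098
grasp_force: 45.0
```

Run:
```python
from s import *
s=ctrl.observe();print(s["time"],s["ee_pos"],s["joints"],s["gripper_width"],s["contact_force"],s["torque"])
z=s["ee_pos"][2]+.0188
a=row([.500,-.289,z],Rt(-.88,0))
a=row([.503,-.289,z],Rt(-.46,0),True,*a)
a=row([.503,-.289,z],Rt(-.076,0),True,*a)
```

```text
[-0.     0.221  0.424  0.448  0.271  0.041  0.037  0.    -0.   ] 3.43680433635557e-05
23.05 [ 0.497 -0.288  0.128] [-0.589  0.425  1.538  0.001  1.177 -0.86 ] 0.009793591490309896 [ 0.129  0.052 -4.562] [-0.053  0.079 -0.005]
[-0.013, 0.015, 0.0, 0.004, 0.002, -0.839]
[-0.013, 0.015, 0.0, 0.0, 0.0, -0.84]
[0.0, 0.0, -0.0, 0.0, 0.0, -0.768]
```

Lifted, at 4.6 N. Now turn it in line with the tray.

Call:
{"name": "arm_command", "arguments": {
  "plan": [
    [0,0,0,0,0,-0.03],
    [-0.002,0.002,0,0,0,-0.1],
    [-0.004,0.004,0,0,0,-0.2],
    [-0.006,0.006,0,0,0,-0.32],
    [-0.008,0.009,0,0,0,-0.45],
    [-0.01,0.011,0,0,0,-0.58],
    [-0.012,0.013,0,0,0,-0.71],
    [-0.013,0.015,0,0,0,-0.84]
  ]
}}

```text
time: 24.05
ee_pos: [0.4999, -0.2889, 0.1274]
eef_rot: [[-0.64, 0.768, 0.001], [0.768, 0.64, 0.001], [-0.0, 0.001, -1.0]]
contact_force: [-0.5, -0.6, -4.6]
gripper_width: 0.0095
grasp_force: 45.0
```

Call:
{"name": "arm_command", "arguments": {
  "plan": [
    [-0.002,0.002,0,0,0,-0.13],
    [-0.004,0.004,0,0,0,-0.26],
    [-0.006,0.006,0,0,0,-0.39],
    [-0.009,0.01,0,0,0,-0.52],
    [-0.012,0.013,0,0,0,-0.65],
    [-0.013,0.015,0,0,0,-0.78],
    [-0.013,0.015,0,0,0,-0.91]
  ]
}}

```text
time: 24.92
ee_pos: [0.5029, -0.2889, 0.1274]
eef_rot: [[-0.913, 0.409, 0.001], [0.409, 0.913, 0.001], [-0.001, 0.001, -1.0]]
contact_force: [-0.2, -0.5, -5.0]
gripper_width: 0.0096
grasp_force: 45.0
```

Call:
{"name": "arm_command", "arguments": {
  "plan": [
    [0,0,0,0,0,-0.13],
    [0,0,0,0,0,-0.26],
    [0,0,0,0,0,-0.38],
    [0,0,0,0,0,-0.49],
    [0,0,0,0,0,-0.59],
    [0,0,0,0,0,-0.66],
    [0,0,0,0,0,-0.69],
    [0,0,0,0,0,-0.7]
  ]
}}

```text
time: 25.92
ee_pos: [0.5029, -0.289, 0.1277]
eef_rot: [[-0.997, 0.074, 0.002], [0.074, 0.997, 0.0], [-0.002, 0.001, -1.0]]
contact_force: [-0.2, -0.7, -5.1]
gripper_width: 0.0098
grasp_force: 45.0
```

Run:
```python
from s import *
s=ctrl.observe();print(s["time"],s["ee_pos"],s["joints"],s["gripper_width"],s["contact_force"],s["torque"])
R0=np.array(s["eef_rot"]);print("yaw",np.arctan2(-R0[0,1],R0[1,1]))
a=row([.5033,-.289,s["ee_pos"][2]+.0188],Rt(-.076,0))
a=row([.5033,-.289,.095],Rt(-.076,0),True,*a)
# check tray and basket tabs in the top view
A,*d=cam("top")
for n,X in dict(trayc=[.5033,-.289,.018],tabL=[.5033+.0075,-.289+.098,.1],tabR=[.5033-.0075,-.289-.098,.1]).items(): print(n,proj(d,X))
im,*c=cam("wrist")
def blob(m,n):
    k,l,st,ce=cv2.connectedComponentsWithStats(m.astype(np.uint8))
    for i in range(1,k):
        if st[i,4]>60: print(n,st[i],ce[i])
hsv=cv2.cvtColor(im,cv2.COLOR_BGR2HSV);blob((hsv[...,0]>100)&(hsv[...,0]<125)&(hsv[...,1]>150)&(hsv[...,2]>60),"blue")
blob(im[60:300,120:400].max(2)<50,"black")
```

```text
[-0.     0.221  0.424  0.448  0.271  0.041  0.037  0.    -0.   ] 3.43680433635557e-05
25.925 [ 0.503 -0.289  0.128] [-0.585  0.438  1.521  0.001  1.182 -2.082] 0.009799288443869767 [-0.152 -0.742 -5.12 ] [ 0.026 -0.027  0.013]
yaw -0.07446127758458224
[-0.002, -0.0, 0.0, 0.001, 0.003, 0.003]
[0.0, 0.0, 0.343, 0.0, 0.0, 0.0]
trayc [336.878 204.379]
tabL [306.902 201.332]
tabR [380.096 205.409]
blue [281 172  46  21 797] [303.596 181.181]
blue [281 224  21  24 252] [291.258 235.401]
black [ 67 112  30  24 175] [ 85.251 120.177]
black [ 118  152   31   88 1814] [133.009 195.384]
black [ 64 165  29  24 247] [ 79.899 172.486]
black [  26  223   85   17 1343] [ 70.61  231.236]
black [ 156  223   83   17 1305] [195.174 231.4  ]
black [ 16 224   9  13  62] [ 19.581 230.065]
```

Aligned at yaw −0.074, both blue blocks and both knobs are seen in place, and the joints are well within range. Floor contact is expected at TCP z≈0.068. Lower away.

Call:
{"name": "arm_command", "arguments": {
  "plan": [
    [0,0,0.02,0,0,0],
    [0,0,0.06,0,0,0],
    [0,0,0.12,0,0,0],
    [0,0,0.18,0,0,0],
    [0,0,0.24,0,0,0],
    [0,0,0.29,0,0,0],
    [0,0,0.32,0,0,0],
    [0,0,0.33,0,0,0]
  ]
}}

```text
time: 27.02
ee_pos: [0.503, -0.2889, 0.078]
eef_rot: [[-0.997, 0.075, 0.002], [0.075, 0.997, 0.001], [-0.001, 0.001, -1.0]]
contact_force: [0.0, 0.2, -3.6]
gripper_width: 0.0099
grasp_force: 45.0
```

Call:
{"name": "arm_command", "arguments": {
  "plan": [
    [0,0,0.01,0,0,0],
    [0,0,0.02,0,0,0],
    [0,0,0.03,0,0,0],
    [0,0,0.04,0,0,0],
    [0,0,0.04,0,0,0]
  ]
}}

```text
time: 27.65
ee_pos: [0.503, -0.2889, 0.0721]
eef_rot: [[-0.997, 0.075, 0.002], [0.075, 0.997, 0.001], [-0.001, 0.001, -1.0]]
contact_force: [-0.1, 0.1, -5.1]
gripper_width: 0.0095
grasp_force: 45.0
```

Call:
{"name": "arm_command", "arguments": {
  "plan": [
    [0,0,0.007,0,0,0],
    [0,0,0.014,0,0,0],
    [0,0,0.02,0,0,0],
    [0,0,0.02,0,0,0]
  ]
}}

```text
time: 28.15
ee_pos: [0.5032, -0.2895, 0.0707]
eef_rot: [[-0.997, 0.075, 0.003], [0.075, 0.997, -0.001], [-0.003, -0.001, -1.0]]
contact_force: [-6.9, 0.6, 10.7]
gripper_width: 0.0096
grasp_force: 45.0
```

Call:
{"name": "arm_command", "arguments": {
  "plan": [
    [0,0,0.005,0,0,0],
    [0,0,0.01,0,0,0],
    [0,0,0.01,0,0,0]
  ]
}}

```text
time: 28.52
ee_pos: [0.5034, -0.2902, 0.0704]
eef_rot: [[-0.997, 0.075, 0.003], [0.075, 0.997, -0.002], [-0.004, -0.002, -1.0]]
contact_force: [-10.8, -0.8, 20.8]
gripper_width: 0.0095
grasp_force: 45.0
```

Contact. I'll ease the pressure before releasing, then check the seat by measuring the tabs.

Call:
{"name": "arm_command", "arguments": {
  "plan": [
    [0,0,-0.01,0,0,0],
    [0,0,-0.016,0,0,0],
    [0,0,-0.016,0,0,0]
  ]
}}

```text
time: 28.9
ee_pos: [0.5031, -0.2892, 0.0707]
eef_rot: [[-0.997, 0.075, 0.002], [0.075, 0.997, -0.0], [-0.002, 0.0, -1.0]]
contact_force: [-5.8, 0.0, 8.0]
gripper_width: 0.0098
grasp_force: 45.0
```

Run:
```python
from s import *
s=ctrl.observe();print(s["time"],s["ee_pos"],s["contact_force"],s["torque"])
A,*d=cam("top");B,*e=cam("side");im,*c=cam("wrist")
cv2.imwrite("pics/t8.png",A);cv2.imwrite("pics/s8.png",B);cv2.imwrite("pics/w8.png",im)
# predicted positions of the outer edges of tabs / tray rim corners for reference
yw=-.076;ax=np.array([np.cos(yw),np.sin(yw),0]);ay=np.array([-np.sin(yw),np.cos(yw),0]);C0=np.array([.5033,-.289,0])
for n,k in(("L",1),("R",-1)):
  for z in(.038,.05):
    print(n,z,[proj(c,C0+k*.111*ay+sx*.017*ax+[0,0,z]).round(1) for sx in(-1,1)],[proj(d,C0+k*.111*ay+sx*.017*ax+[0,0,z]).round(1) for sx in(-1,1)])
# wrist: profile along tab's outward direction, grey values
for n,k in(("L",1),("R",-1)):
  for z0 in(.038,):
    pr=[]
    for r in np.arange(.080,.125,.002):
        u,v=proj(c,C0+k*r*ay+[0,0,z0]).round().astype(int)
        pr.append(int(im[v,u].mean()) if 0<=u<512 and 0<=v<384 else -1)
    print(n,pr)
```

```text
[-0.     0.221  0.424  0.448  0.271  0.041  0.037  0.    -0.   ] 3.43680433635557e-05
28.9 [ 0.503 -0.289  0.071] [-5.803  0.014  8.011] [-0.076  1.006 -0.011]
L 0.038 [array([409.4, 196.4]), array([402.8, 240.2])] [array([299.2, 207.9]), array([299.8, 196.1])]
L 0.05 [array([418. , 201.7]), array([410.7, 247.6])] [array([299.7, 207.8]), array([300.3, 195.8])]
R 0.038 [array([ 96.1, 196.2]), array([102.6, 240.1])] [array([377.2, 212.3]), array([377.6, 200.4])]
R 0.05 [array([ 87.5, 201.5]), array([ 94.7, 247.5])] [array([378.6, 212.2]), array([379. , 200.2])]
L [106, 74, 140, 184, 198, 179, 178, 181, 181, 179, 176, 174, 175, 177, 176, 178, 176, 187, 195, 193, 195, 193, 196]
R [112, 117, 121, 116, 118, 118, 118, 119, 119, 122, 121, 120, 118, 121, 120, 139, 139, 197, 199, 197, 199, 201, 199]
```

The tabs' outer edges are at r≈0.112–0.114 m on both sides, so the basket is centred and level along y. The slightly early contact looks like a small pitch held in the grip. Releasing softly lets it settle flat.

Call:
{"name": "arm_command", "arguments": {
  "plan": [
    [0,0,0,0,0,0],
    [0,0,0.004,0,0,0],
    [0,0,0.008,0,0,0],
    [0,0,0.008,0,0,0]
  ],
  "newtons": 5
}}

```text
time: 29.55
ee_pos: [0.5037, -0.2891, 0.0695]
eef_rot: [[-0.997, 0.074, 0.003], [0.074, 0.997, -0.0], [-0.003, -0.0, -1.0]]
contact_force: [3.3, -0.4, 6.1]
gripper_width: 0.0105
grasp_force: 5.0
```

Call:
{"name": "arm_command", "arguments": {
  "plan": [
    [0,0,0,0,0,0],
    [0,0,0,0,0,0],
    [0,0,0,0,0,0],
    [0,0,0,0,0,0],
    [0,0,-0.05,0,0,0],
    [0,0,-0.2,0,0,0],
    [0,0,-0.45,0,0,0],
    [0,0,-0.7,0,0,0]
  ],
  "fingers": 0.0
}}

```text
time: 30.55
ee_pos: [0.5028, -0.2889, 0.1756]
eef_rot: [[-0.997, 0.075, 0.002], [0.075, 0.997, 0.0], [-0.002, 0.001, -1.0]]
contact_force: [-0.2, -0.5, 0.4]
gripper_width: 0.0471
grasp_force: 0.0
```

Run:
```python
from s import *
s=ctrl.observe();print(s["time"],s["ee_pos"],s["contact_force"],s["gripper_width"])
im,*c=cam("wrist","w9.png")
yw=-.076;ax=np.array([np.cos(yw),np.sin(yw),0]);C0=np.array([.5033,-.289,0])
for z in(.085,.088,.091): print(z,[proj(c,C0+k*.023*ax+[0,0,z]).round(1) for k in(-1,0,1)])
def blob(m,n):
    k,l,st,ce=cv2.connectedComponentsWithStats(m.astype(np.uint8))
    for i in range(1,k):
        if st[i,4]>60: print(n,st[i],ce[i])
blob(im[:290,150:360].max(2)<50,"black")
hsv=cv2.cvtColor(im,cv2.COLOR_BGR2HSV);blob((hsv[...,0]>100)&(hsv[...,0]<125)&(hsv[...,1]>150)&(hsv[...,2]>60),"blue")
ay=np.array([-np.sin(yw),np.cos(yw),0])
for n,z,h,w in(("tab",.038,.111,.017),("tray",.018,.108,.077)): print(n,[proj(c,C0+a*h*ay+b*w*ax+[0,0,z]).round(0) for a in(-1,1) for b in(-1,1)])
```

```text
[-0.     0.221  0.424  0.448  0.271  0.041  0.037  0.    -0.   ] 3.43680433635557e-05
30.55 [ 0.503 -0.289  0.176] [-0.163 -0.479  0.399] 0.04708000507375461
0.085 [array([252.5, 170.6]), array([252.5, 195.5]), array([252.4, 219.3])]
0.088 [array([252.5, 171.3]), array([252.5, 196.5]), array([252.4, 220.5])]
0.091 [array([252.5, 172.1]), array([252.5, 197.5]), array([252.4, 221.8])]
black [ 59 152  19  16  67] [ 69.985 156.463]
black [ 97 172  17  50 552] [102.958 196.04 ]
black [ 54 191  20  16  92] [ 65.587 195.5  ]
black [ 43 226  22  64 552] [ 55.482 263.353]
black [141 227  23  63 557] [150.648 263.609]
black [  0 280  16  10 135] [  6.985 285.007]
black [191 284  19   6 109] [200.394 286.578]
blue [274 152  32  14 334] [289.725 157.617]
blue [259 191  29  19 316] [271.848 200.272]
tab [array([145., 166.]), array([148., 198.]), array([360., 166.]), array([357., 198.])]
tray [array([148., 105.]), array([161., 241.]), array([356., 106.]), array([344., 241.])]
```

The sleeve is measured at (253.0,196.0), against (252.5,196.5) predicted for a flat, centred basket with its sleeve 88 mm above the bench. Both blocks and both knobs are seen inside, and the tool is clear. Handing in.

```bash
python3 -c "
from workcell import ctrl
print(ctrl.hand_in())"
```

```text
the job is handed in; nothing more can be done
None
```

I handed the job in at about 31 s with the basket set down flat and centred in the drip tray, both terminal blocks and both knobs still in it and the gripper clear; the hand-in returned no verdict.

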